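Unscrew the gate collar two turns and slide the microplate home

ROBOT

A 6-joint arm with a two-finger parallel gripper is mounted at the origin on a cart in front of the work surface, level with it; the furniture and walls round the work are solid. World frame = base frame: x ahead of the robot, y to its left, z up, the work surface at z = 0. Lengths are in m, angles in rad, forces in N, time in s.
With the tool pointing down it reaches from about 0.25 to 0.725 m from the base axis. Payload 4 kg.
Tool frame: the origin (TCP) lies between the finger pads; the fingertips stand 11 mm ahead of it and the grasp point (between the pads) lies 8 mm behind it (bot.tip_extent is the distance from the TCP to the fingertips, in m); z points along the fingers, y is the line along which they close (so a half turn about z gives the same grasp; the last joint's range is limited). The gripper opens to 85 mm and grips with 20 to 120 N. Pads are 22 mm wide; open, the fingers measure 114 mm over their backs; the gripper's body (76 mm by 85 mm) begins 54 mm behind the grasp point. The pads swing forward as they close: fully open they stand 13 mm farther back than shut.
Start: joints at [1.199, 0.241, 0.005, 1.335, 0, 1.571], TCP at [0.182, 0.466, 0.242] pointing down, gripper open.
Joint ranges: [-2.72, 2.72], [-1.05, 1.87], [-1.09, 1.28], [-1.99, 2.15], [-1.42, 1.44], [-3.14, 3.14]. Speed limits (rad/s): [2.79, 2.79, 3.14, 3.14, 3.14, 3.14].

INTERFACE

Orientations are given as a unit quaternion [x, y, z, w].
In Python, from workcell import bot gives the robot as it stands. The module is installed in compiled form; this text tells all that it offers.
- The arm moves only by the tool drive_tool, never from a script. Its argument "rows" is a list of rows, each an object of numbers: "dx", "dy", "dz": the shift along the tool's x, y, z in units of 50 mm (1.0 is 50 mm); "wx", "wy", "wz": the turn, a rotation vector about the tool's x, y, z in units of 5 degrees (1.0 is 5 degrees); "hand": the finger opening in mm, from 0 to 85.4. A call has 1 to 20 rows; each row is the pose to reach, as a shift and turn from the pose commanded when the call began, along the tool's axes at that moment; what a row does not reach only later rows make up. A row lasts 1/10 s, in which the tool goes at most 50 mm and 8.59 degrees, less where a joint would pass 70% of its speed; a pose out of reach is approached as far as the arm can. A call with a gripper value outside its range is refused whole. The fingers move at their own pace and stop on an object; the grip force is fixed at half the most. Time passes only in rows, so rows that repeat a pose let the fingers close. It gives the time, the measured TCP pose, the force, the opening and the grip force at its end, in the units of the state.
- bot.get_obs(): the state, without advancing time (a new reading comes with each control period).
- bot.camera(name): name is "scene" or "top"; returns the picture (384x512x3 uint8, red, green, blue); there is no depth.
- bot.get_calibration(name): a dict with "vfov" (degrees; the focal length in pixels is half the picture's height over the tangent of half this angle, whatever the lens; pixels are square), "cx", "cy" (the principal point, pixels), "k1" (the pictures are not rectified: a ray, as slopes to the right and down, at radius r is drawn at 1 + k1 r^2 times it, then the intrinsics apply), "origin" and "rotation" of the camera in the world. Camera axes: x right, y up, looking along -z (the intrinsics and any distortion apply to the point x, -y, -z); pixel columns grow to the right and rows downward; lengths in m; the calibration is good to about 2 mm. A picture is of the moment at which its call begins. get_calibration takes no time and is no camera call.
- bot.job_done(): hands the job in; it is judged then, once.
Trained networks look in the newest picture that a camera, given by its name, has taken for a name from the list of things; names that differ only in an ending like _2 or _b are one class to them, and where a whole thing is asked for, a point or a joint stands for the part that bears it (a point fixed in the world has none). Each returns a list of dicts, best first, with "score" (0 to 1); they miss things now and then, are a little off and sometimes report something else, mostly with a low value. They report only what shows in the picture. A call takes as long as a camera call.
- bot.look_for(camera, thing): "extent" ([centre column, centre row, width, height] in pixels, round what is visible of it).
- bot.outline_of(camera, thing): "region" (384x512 bool, what is visible of it) and "extent" ([centre column, centre row, width, height] in pixels, round what is visible of it).
The state is a dict: "clock": time; "joint_pos": joint angles; "joint_vel": joint speeds; "tau": joint torques, N m; "eef_pos": TCP position; "tool_rot": TCP orientation; "ft_force": force on the tool from outside, world axes, zero at the start; "ft_torque": the same for the moment, N m; "grip_width": finger opening in m; "grasp_force": force on a finger pad.
Only numpy, scipy, OpenCV 4.12 (cv2) and the standard library are available. Lean on these libraries where they do the work, as an engineer would, in place of code of your own. Each camera call takes 0.05 s, during which the arm holds its last target. There are 200 camera calls.

TASK

Roll a fingertip along the knurled rim of the big round collar to unscrew it, anticlockwise seen from above, until its white mark has come round to line up with the red index on the hub for the second time; that is two full turns from fully tight, and raises the yellow gate. Then push the microplate along its channel, under the gate, until it is fully home against the blue end stop. Do not grip or lift anything, leave the other things on the bench where they are, and finish clear with the collar still on its mark.

Things in the scene. Friction and masses are not known exactly. Their poses are not given: they have to be found in the camera images.
- nest: Fixed dark metal plate nest. Origin: on the collar's vertical axis, at the bench surface; x away from the robot and y to the left when unturned (yaw within 0.28 rad); all x, y below are in this frame, all heights above the bench. A channel for the plate runs along y on the robot's side of the collar; a yellow gate (blade and cross bar) crosses it at y = +30 mm.
- channel (a point): Middle of the channel floor under the gate: nest x = -100, y = +30 mm, 8 mm high. The channel is 90 mm wide between grey rails 19 mm high, open at +y (floor ends at y = 192 mm), closed at -y by the blue end stop, 22 mm high, face at y = -44 mm. Two posts 48 mm high stand beside the gate at x = -151 mm.
- hub_top (a point): Middle of the top of the fixed aluminium hub, 77.5 mm high, on the collar axis. The hub, 38 mm across, fills the middle of the collar; its red index line points to nest -x. A 10 mm steel screw stands out of it, up to 82 mm when tight, 98 mm after two turns.
- collar (a joint): Dark steel collar with bright knurled rim, 96 mm diameter, 58 to 76 mm high, on the nest's axis. Angle in rad, 0 when tight, growing anticlockwise from above (unscrewing), hard stop at 16.3. White mark is at the red index at 0 and each full turn; wanted 12.57. As found it is backed off 0.3 to 1.8 rad: the mark has left the index and not been back. Turns with 1 N at the rim, stays where left.
- collar_mark (a point): The white mark at the rim, on the collar's top edge, 48 mm from the axis, 76 mm high. The collar and its gate sit in a rubber bushing: pushed sideways they yield about 1 mm for 1.5 N, up to 6 mm, and spring back to centre. Nothing else stands within 30 mm of the rim at its height.
- gate (a joint): Height in m by which the gate is raised, 8 mm per collar turn. At 0 the blade's lower edge is 10 mm high, at 0.016 (two turns) 26 mm: the plate passes. Under the collar the gate's carriage and cross bar (nest x = -156 to +27, y = -26 to +36 mm) have their top 32 mm high when tight, 48 mm after two turns.
- plate: White 96-well microplate, 86 x 128 x 15 mm, 0.08 to 0.17 kg, loose, lying in the channel, long side along it. Origin: centre of its underside; axes as the nest's. It starts on the open (+y) side of the gate, origin at nest y = 104 to 116 mm; home on the blue stop its origin is at nest y = +20 mm. Push its +y end face towards nest -y.
- blue_jar: White sample jar with blue cap, 44 mm diameter, 50 mm high, loose bystander. Origin: centre of its underside.
- beaker: Clear beaker, 54 mm diameter, 68 mm high, loose bystander. Origin: centre of its underside.
- petri: Clear round dish with lid, 90 mm diameter, 14 mm high, loose bystander. Origin: centre of its underside.
- amber_vial: Amber vial with black cap, 31 mm diameter, 66 mm high, loose bystander. Origin: centre of its underside.
- marker: Grey marker pen with red cap, 15 x 140 x 17 mm, lying, loose bystander. Origin: centre of its underside.

How it is judged:
By the outcome, as a careful person would: the job done as asked, in the order asked, and still so for the second after the job is handed in, with the robot touching nothing.
It also fails if it takes over 72 s, if anything falls off the work surface, if the arm or the gripper's body presses on something with over 40 N, if the wrist force passes 120 N, or if a joint passes its speed limit or range.

## Working session

There is one attempt and no reset: what is moved stays moved. The work goes in short steps, Python scripts to look and compute and a tool call to move; the robot and the scene stay as the last step left them, time stands still between calls to the robot, and variables do not carry over. Pictures are saved under pics/ and viewed, at most 10 in all, crops included, and the job is handed in when it is done.

Besides the shell and the picture viewer there is one more tool, called after "Emit:" as name(argument=value, ...) on one line, values as JSON. drive_tool: Moves the arm, as the interface text tells. Its arguments: {"type":"object","properties":{"rows":{"type":"array","items":{"type":"object","properties":{"dx":{"type":"number"},"dy":{"type":"number"},"dz":{"type":"number"},"wx":{"type":"number"},"wy":{"type":"number"},"wz":{"type":"number"},"hand":{"type":"number"}}}}},"required":["rows"]}

```bash
mkdir -p pics; cat > h.py <<'E'
import numpy as np, cv2
from workcell import bot
def cam(n):
    c=bot.get_calibration(n); c['f']=192/np.tan(np.radians(c['vfov'])/2); return c
def ray(n,u,v):
    c=cam(n); d=np.array([(u-c['cx'])/c['f'],(v-c['cy'])/c['f']]); s=d.copy()
    for _ in range(30): s=d/(1+c['k1']*(s@s))
    return np.array(c['origin']),np.array(c['rotation']).reshape(3,3)@np.array([s[0],-s[1],-1])
def px2w(n,u,v,z):
    o,d=ray(n,u,v); return o+d*(z-o[2])/d[2]
def w2px(n,p):
    c=cam(n); q=np.array(c['rotation']).reshape(3,3).T@(np.array(p)-np.array(c['origin']))
    s=np.array([q[0],-q[1]])/-q[2]; s=s*(1+c['k1']*(s@s)); return s*c['f']+[c['cx'],c['cy']]
def save(n,name,crop=None,sc=1):
    im=bot.camera(n)[:,:,::-1]
    if crop: a,b,c,d=crop; im=im[b:d,a:c]
    cv2.imwrite('pics/'+name,cv2.resize(im,None,fx=sc,fy=sc,interpolation=cv2.INTER_CUBIC))
E
python3 - <<'E'
from h import *
for n in('top','scene'):
    save(n,n+'0.png',None,1.5); c=cam(n); print(n,c)
    for t in ('nest','collar','hub_top','collar_mark','plate','gate','blue_jar','beaker','petri','amber_vial','marker'):
        try: print(t,[(round(r['score'],2),np.round(r['extent'],1).tolist()) for r in bot.look_for(n,t)[:2]])
        except Exception as e: print(t,e)
print(bot.get_obs())
E
```

```text
top {'vfov': 48.55838811910829, 'cx': 254.0216301584927, 'cy': 188.5130866605211, 'k1': -0.09054158609511181, 'origin': array([0.32356563, 0.13233723, 1.44608892]), 'rotation': array([ 0.07528607, -0.07644664, -0.69608607,  0.70989584]), 'f': np.float64(425.6449092942592)}
nest [(0.68, [254.4, 218.4, 77.6, 65.1])]
collar [(0.59, [278.1, 196.8, 27.0, 24.5])]
hub_top [(0.55, [257.1, 218.3, 78.8, 65.0])]
collar_mark [(0.74, [280.0, 196.2, 33.7, 31.2])]
plate [(0.8, [242.9, 228.2, 37.4, 30.5])]
gate []
blue_jar [(0.68, [257.1, 218.3, 79.5, 68.6]), (0.67, [356.9, 237.4, 17.6, 10.3])]
beaker [(0.51, [393.8, 243.2, 20.6, 18.1])]
petri [(0.82, [387.4, 212.3, 25.6, 22.6]), (0.66, [134.2, 234.8, 39.3, 15.9])]
amber_vial [(0.61, [280.4, 155.2, 6.2, 13.3])]
marker [(0.72, [131.1, 235.1, 31.3, 12.9]), (0.32, [255.9, 216.9, 76.6, 66.7])]
scene {'vfov': 42.15107553099055, 'cx': 249.06539556611506, 'cy': 194.1117056380942, 'k1': -0.17880377933660918, 'origin': array([-0.54165468,  0.85544958,  1.61172412]), 'rotation': array([-0.16761022,  0.31309376,  0.81365695, -0.4602624 ]), 'f': np.float64(498.
[... 266 characters left out ...]
]
{'clock': 1.2, 'joint_pos': array([ 1.19896159e+00,  2.40590280e-01,  4.97450472e-03,  1.33523600e+00,
       -2.22054824e-05,  1.57082941e+00]), 'joint_vel': array([-0.00040001, -0.00112877,  0.00029885,  0.00138576,  0.00055797,
       -0.00015001]), 'tau': array([-4.12918798e-04, -3.72218335e+01,  2.52693504e+01,  1.31672299e-03,
       -1.18454532e-04,  7.08512033e-06]), 'eef_pos': array([0.18165899, 0.46580377, 0.24230157]), 'tool_rot': array([ 1.84864427e-01,  9.82764032e-01, -2.92967144e-05,  5.78749103e-06]), 'ft_force': array([ 0.37867269, -0.11366453, -0.78391195]), 'ft_torque': array([-0.05084141,  0.02941388, -0.02326129]), 'grasp_force': 0.0, 'grip_width': 0.08567439859097215}
```

```bash
sed -i "s/np.array(c\['rotation'\]).reshape(3,3)/R(c)/; 1i from scipy.spatial.transform import Rotation as Ro\ndef R(c): return Ro.from_quat(c['rotation']).as_matrix()" h.py
python3 - <<'E'
from h import *
im=cv2.imread('pics/top0.png'); im=im[int(100*1.5):int(300*1.5),int(90*1.5):int(430*1.5)]
cv2.imwrite('pics/top0c.png',cv2.resize(im,None,fx=1.5,fy=1.5))
for n,u,v,z in [('top',278.1,196.8,.076),('top',242.9,228.2,.023),('top',254.4,218.4,.03),('top',356.9,237.4,.05),('top',393.8,243.2,.03),('top',387.4,212.3,.014),('top',280.4,155.2,.06),('top',131,235,.01),('scene',270.8,228.7,.03)]: print(n,u,v,px2w(n,u,v,z).round(3))
E
```

```text
top 278.1 196.8 [0.597 0.053 0.076]
top 242.9 228.2 [0.497 0.168 0.023]
top 254.4 218.4 [0.53 0.13 0.03]
top 356.9 237.4 [ 0.47 -0.21  0.05]
top 393.8 243.2 [ 0.454 -0.339  0.03 ]
top 387.4 212.3 [ 0.562 -0.327  0.014]
top 280.4 155.2 [0.744 0.046 0.06 ]
top 131 235 [0.467 0.548 0.01 ]
scene 270.8 228.7 [0.442 0.125 0.03 ]
```

View pics/top0c.png

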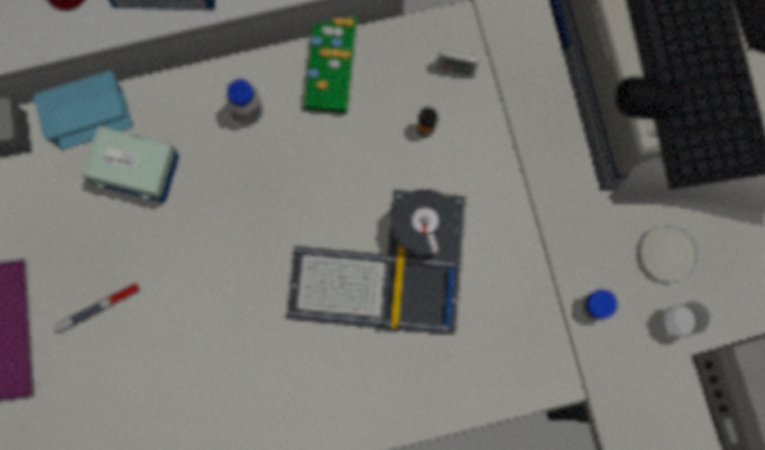

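View pics/scene0.png

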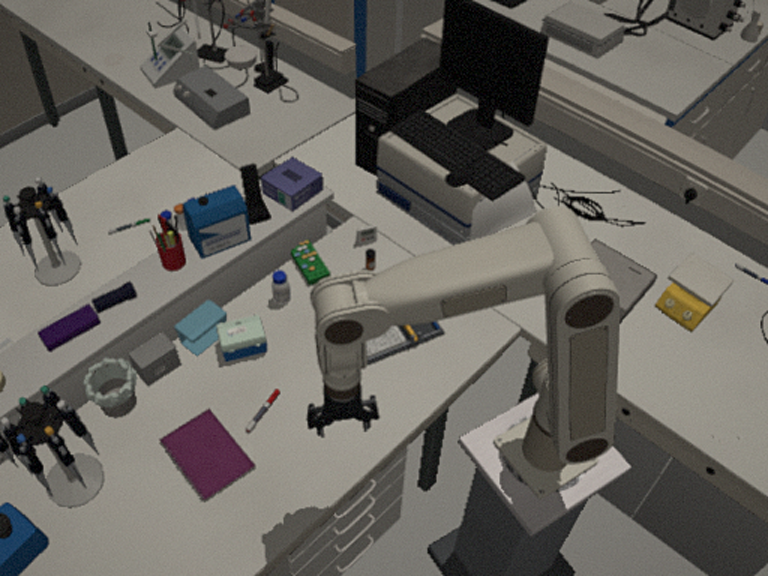

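```bash
python3 - <<'E'
from h import *
from scipy.optimize import minimize
im=np.mean([bot.camera('top').astype(float) for _ in range(4)],0).astype(np.uint8)
np.save('top.npy',im)
# colour blobs
hsv=cv2.cvtColor(im,cv2.COLOR_RGB2HSV)
sub=np.zeros(hsv.shape[:2],bool); sub[175:260,205:305]=1
Y=sub&(hsv[...,0]>18)&(hsv[...,0]<32)&(hsv[...,1]>130)&(hsv[...,2]>90)
B=sub&(hsv[...,0]>100)&(hsv[...,0]<128)&(hsv[...,1]>120)&(hsv[...,2]>50)
for n,m in(('Y',Y),('B',B)):
    v,u=np.nonzero(m); print(n,len(u),u.mean(),v.mean(),cv2.fitLine(np.c_[u,v].astype(np.float32),2,0,.01,.01).ravel(),v.min(),v.max())
    z=.034 if n=='Y' else .022
    P=np.array([px2w('top',a,b,z)[:2] for a,b in zip(u,v)]); l=cv2.fitLine(P.astype(np.float32),2,0,.001,.001).ravel(); print(l,P.mean(0),np.degrees(np.arctan2(l[1],l[0])))
big=cv2.resize(im[175:260,205:305,::-1],None,fx=7,fy=7,interpolation=cv2.INTER_CUBIC); cv2.imwrite('pics/big.png',big)
E
```

```text
Y 120 266.31666666666666 228.79166666666666 [ 9.0487115e-02 -9.9589765e-01  2.6631668e+02  2.2879167e+02] 213 245
[ 0.99706227 -0.07659512  0.4956093   0.08941656] [0.49560932 0.08941655] -4.3928795
B 77 289.1038961038961 231.28571428571428 [ 8.7994419e-02 -9.9612099e-01  2.8910388e+02  2.3128572e+02] 219 243
[ 0.9963986  -0.08479271  0.49004728  0.01242256] [0.49004728 0.01242256] -4.8641047
```

View pics/big.png

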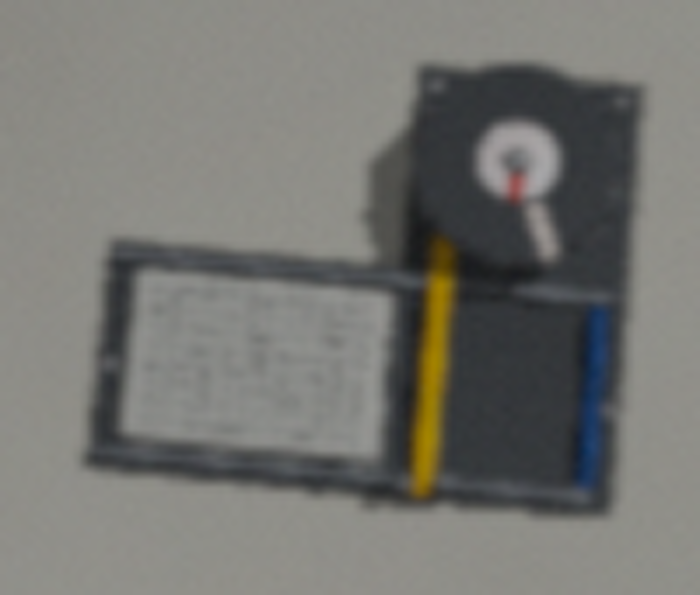

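```bash
cat >> h.py <<'E'
YAW=np.radians(-4.65)
HUB=None
def n2w(x,y,z=0):
    c,s=np.cos(YAW),np.sin(YAW); return np.array([HUB[0]+c*x-s*y,HUB[1]+s*x+c*y,z])
def w2n(p):
    c,s=np.cos(YAW),np.sin(YAW); d=np.array(p[:2])-HUB; return np.array([c*d[0]+s*d[1],-s*d[0]+c*d[1]])
E
python3 - <<'E'
import h; from h import *
im=np.load('top.npy').astype(float)
# hub: bright low-saturation disc near (278,197)
g=im.min(2); m=np.zeros(g.shape,np.uint8); v,u=np.mgrid[:384,:512]
r=np.hypot(u-278.4,v-197.4)<7.2
w=np.clip(im.max(2)-60,0,None)*r*(np.hypot(u-278.4,v-197.4)<7.2)
print('hub bright centroid',(w*u).sum()/w.sum(),(w*v).sum()/w.sum())
h.HUB=px2w('top',278.43,197.43,.0775)[:2]; print('hub',h.HUB)
print('hub2',px2w('top',278.86,197.86,.0775))
for n,P in (('Y',[.4956,.0894]),('B',[.4900,.0124])): print(n,w2n(P)*1000)
for p in ((278.43,197.43,.0775),): pass
def b2n(a,b,z): return w2n(px2w('top',205-.5+(a+.5)/7,175-.5+(b+.5)/7,z))*1000
print('mark in/out',b2n(534,207,.076),b2n(550,258,.076))
print('red end',b2n(515,198,.0775))
print('plate corners',b2n(134,268,.023),b2n(395,292,.023),b2n(120,437,.023),b2n(383,460,.023))
print('rail outer',b2n(112,245,.019),b2n(90,462,.019))
print('stop',b2n(605,308,.022),b2n(588,485,.022))
print(bot.tip_extent)
o=bot.get_obs(); T=n2w(0,100,.2); Rt=Ro.from_quat(o['tool_rot']).as_matrix()
print('target',T,'tool delta/50mm',Rt.T@(T-o['eef_pos'])/.05)
print('yaw tool x',np.degrees(np.arctan2(Rt[1,0],Rt[0,0])))
E
```

```text
hub bright centroid 278.7089484784574 197.5699507883901
hub [0.59412692 0.05241757]
hub2 [0.59271871 0.05099709 0.0775    ]
Y [-101.20073434   28.87324533]
B [-100.54000846  -48.32729509]
mark in/out [-21.18545279  -9.94509872] [-44.46736218 -19.4719601 ]
red end [-18.10415573  -0.66224822]
plate corners [-60.64859891 177.10674651] [-59.55334698  50.53507557] [-142.48269491  174.43122791] [-140.68940001   48.37603262]
rail outer [-49.91278147 189.36440006] [-155.46893672  187.67115652]
stop [-57.00907704 -51.0619796 ] [-142.7233892   -50.08163703]
0.011
target [ 8.70100165 99.72326879  0.2       ] tool delta/50mm [5.62445631e+02 1.91141338e+03 8.50510676e-01]
yaw tool x 158.6974158913147
```

```bash
sed -i "s/^HUB=None/HUB=np.array([.5940,.0522])/" h.py
cat >> h.py <<'E'
def delta(x,y,z):
    o=bot.get_obs(); Rt=Ro.from_quat(o['tool_rot']).as_matrix()
    print('delta',(Rt.T@(n2w(x,y,z)-o['eef_pos'])/.05).round(2))
def st():
    o=bot.get_obs(); Rt=Ro.from_quat(o['tool_rot']).as_matrix()
    c,s=np.cos(YAW),np.sin(YAW); f=o['ft_force']
    print('t',round(o['clock'],2),'nest mm',(w2n(o['eef_pos'])*1000).round(1),'z',(o['eef_pos'][2]*1e3).round(1),'F nest',np.round([c*f[0]+s*f[1],-s*f[0]+c*f[1],f[2]],2),'yaw',np.degrees(np.arctan2(Rt[1,0],Rt[0,0])).round(2),'j',o['joint_pos'].round(2),'w',round(o['grip_width'],4))
E
python3 -c "
from h import *
delta(0,.1,.15);st()"
```

```text
delta [-10.12  -2.8    1.85]
t 1.4 nest mm [-444.5  378.9] z 242.3 F nest [-0.09  0.96 -0.77] yaw 158.7 j [ 1.2   0.24  0.    1.34 -0.    1.57] w 0.0852
```

Emit:
drive_tool(rows=[{"dx": -0.9, "dy": -0.25, "dz": 0.15, "wz": -0.3, "hand": 0}, {"dx": -1.8, "dy": -0.5, "dz": 0.3, "wz": -0.6, "hand": 0}, {"dx": -2.7, "dy": -0.75, "dz": 0.5, "wz": -0.9, "hand": 0}, {"dx": -3.6, "dy": -1.0, "dz": 0.7, "wz": -1.2, "hand": 0}, {"dx": -4.5, "dy": -1.25, "dz": 0.85, "wz": -1.5, "hand": 0}, {"dx": -5.4, "dy": -1.5, "dz": 1.0, "wz": -1.8, "hand": 0}, {"dx": -6.3, "dy": -1.75, "dz": 1.15, "wz": -2.1, "hand": 0}, {"dx": -7.2, "dy": -2.0, "dz": 1.3, "wz": -2.4, "hand": 0}, {"dx": -8.1, "dy": -2.25, "dz": 1.5, "wz": -2.7, "hand": 0}, {"dx": -9.0, "dy": -2.5, "dz": 1.65, "wz": -3.0, "hand": 0}, {"dx": -10.1, "dy": -2.8, "dz": 1.85, "wz": -3.33, "hand": 0}, {"dx": -10.1, "dy": -2.8, "dz": 1.85, "wz": -3.33, "hand": 0}, {"dx": -10.1, "dy": -2.8, "dz": 1.85, "wz": -3.33, "hand": 0}])

```text
invalid input at $.rows[0]: expected keys dx, dy, dz, wx, wy, wz, hand
```

```bash
python3 -c "
from h import *
delta(0,.085,.072);st();save('top','g1.png',(205,150,345,260),5)"
```

```text
delta [-10.2   -3.08   3.41]
t 1.4 nest mm [-444.5  378.9] z 242.3 F nest [-0.09  0.96 -0.77] yaw 158.7 j [ 1.2   0.24  0.    1.34 -0.    1.57] w 0.0852
```

View pics/g1.png

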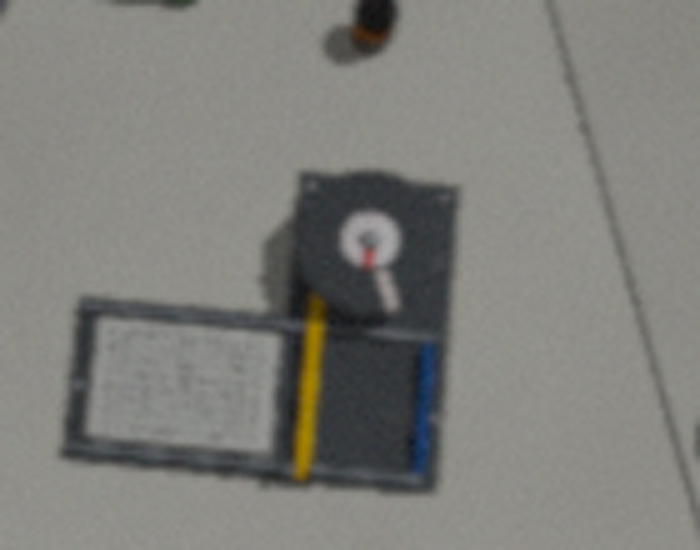

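The move was refused (all keys are needed); the picture shows the unchanged scene. Again with all keys.

Emit:
drive_tool(rows=[{"dx": -0.9, "dy": -0.25, "dz": 0.15, "wx": 0, "wy": 0, "wz": -0.3, "hand": 0}, {"dx": -1.8, "dy": -0.5, "dz": 0.3, "wx": 0, "wy": 0, "wz": -0.6, "hand": 0}, {"dx": -2.7, "dy": -0.75, "dz": 0.5, "wx": 0, "wy": 0, "wz": -0.9, "hand": 0}, {"dx": -3.6, "dy": -1.0, "dz": 0.7, "wx": 0, "wy": 0, "wz": -1.2, "hand": 0}, {"dx": -4.5, "dy": -1.25, "dz": 0.85, "wx": 0, "wy": 0, "wz": -1.5, "hand": 0}, {"dx": -5.4, "dy": -1.5, "dz": 1.0, "wx": 0, "wy": 0, "wz": -1.8, "hand": 0}, {"dx": -6.3, "dy": -1.75, "dz": 1.15, "wx": 0, "wy": 0, "wz": -2.1, "hand": 0}, {"dx": -7.2, "dy": -2.0, "dz": 1.3, "wx": 0, "wy": 0, "wz": -2.4, "hand": 0}, {"dx": -8.1, "dy": -2.25, "dz": 1.5, "wx": 0, "wy": 0, "wz": -2.7, "hand": 0}, {"dx": -9.0, "dy": -2.5, "dz": 1.65, "wx": 0, "wy": 0, "wz": -3.0, "hand": 0}, {"dx": -10.1, "dy": -2.8, "dz": 1.85, "wx": 0, "wy": 0, "wz": -3.33, "hand": 0}, {"dx": -10.1, "dy": -2.8, "dz": 1.85, "wx": 0, "wy": 0, "wz": -3.33, "hand": 0}, {"dx": -10.1, "dy": -2.8, "dz": 1.85, "wx": 0, "wy": 0, "wz": -3.33, "hand": 0}])

```text
clock: 2.75
eef_pos: [0.6019, 0.1504, 0.1486]
tool_rot: [0.042, 0.999, -0.0, -0.001]
ft_force: [-0.5, -0.2, -0.4]
grip_width: -0.0004
grasp_force: 0.0
```

```bash
python3 -c "
from h import *
delta(0,.085,.072);st();save('top','g2.png',(205,150,345,260),5);print(bot.tip_extent)"
```

```text
delta [-0.01 -0.27  1.53]
t 2.75 nest mm [-0.1 98.5] z 148.6 F nest [-0.5  -0.2  -0.39] yaw 175.16 j [0.24 0.53 0.19 1.23 0.   0.33] w -0.0004
0.011
```

View pics/g2.png

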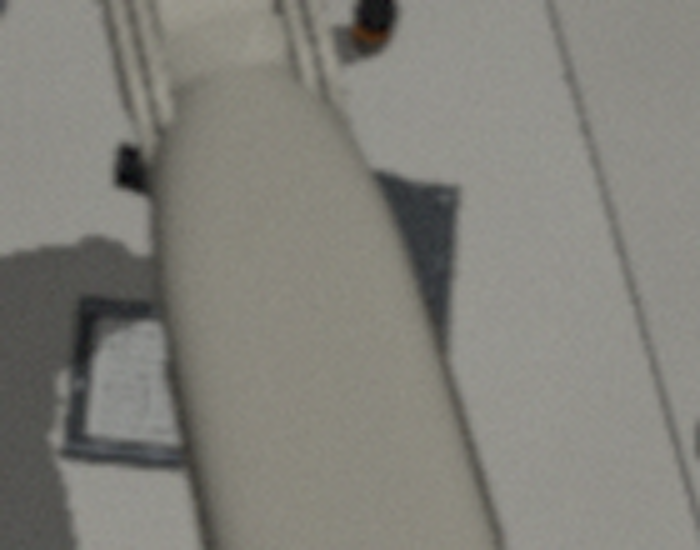

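Emit:
drive_tool(rows=[{"dx": 0, "dy": 0, "dz": 0.7, "wx": 0, "wy": 0, "wz": 0, "hand": 0}, {"dx": 0, "dy": 0, "dz": 1.4, "wx": 0, "wy": 0, "wz": 0, "hand": 0}, {"dx": 0, "dy": -0.3, "dz": 1.52, "wx": 0, "wy": 0, "wz": 0, "hand": 0}, {"dx": 0, "dy": -0.6, "dz": 1.52, "wx": 0, "wy": 0, "wz": 0, "hand": 0}, {"dx": 0, "dy": -0.7, "dz": 1.52, "wx": 0, "wy": 0, "wz": 0, "hand": 0}, {"dx": 0, "dy": -0.7, "dz": 1.52, "wx": 0, "wy": 0, "wz": 0, "hand": 0}])

```text
clock: 3.4
eef_pos: [0.5997, 0.1162, 0.0763]
tool_rot: [0.041, 0.999, 0.0, 0.002]
ft_force: [0.8, -0.6, 0.1]
grip_width: 0.0001
grasp_force: 0.0
```

```bash
python3 -c "
from h import *
st()"
```

```text
t 3.4 nest mm [ 0.5 64.3] z 76.3 F nest [ 0.87 -0.52  0.1 ] yaw 175.25 j [0.19 0.57 0.05 1.05 0.   0.27] w 0.0001
```

Emit:
drive_tool(rows=[{"dx": 0, "dy": -0.05, "dz": 0, "wx": 0, "wy": 0, "wz": 0, "hand": 0}, {"dx": 0, "dy": -0.1, "dz": 0, "wx": 0, "wy": 0, "wz": 0, "hand": 0}, {"dx": 0, "dy": -0.1, "dz": 0, "wx": 0, "wy": 0, "wz": 0, "hand": 0}])

```text
clock: 3.7
eef_pos: [0.5988, 0.1126, 0.0748]
tool_rot: [0.04, 0.999, 0.001, 0.001]
ft_force: [1.2, 1.7, 1.6]
grip_width: -0.0004
grasp_force: 0.8
```

```bash
python3 -c "
from h import *
st()"
```

```text
t 3.7 nest mm [-0.1 60.6] z 74.8 F nest [1.1  1.76 1.59] yaw 175.36 j [0.19 0.57 0.05 1.05 0.   0.27] w -0.0004
```

```bash
cat > path.py <<'E'
import numpy as np,sys
def path(Rp,hx,hy,turns=2,n=4000):
    P=[];W=[];w=0;prev=None
    cor=[(-hx,hy),(-hx,-hy),(hx,-hy),(hx,hy)] # centre offset while in arcs, CCW from +y
    for k in range(4*turns):
        for a in np.linspace(np.pi/2*(1+k),np.pi/2*(2+k),400):
            c=np.array(cor[k%4])+Rp*np.array([np.cos(a),np.sin(a)])
            P.append(c)
    P=np.array([[hx,hy+Rp]]+P)
    s=np.r_[0,np.cumsum(np.hypot(*np.diff(P,axis=0).T))]
    return s,P
def rows(cur,s0,step,N,Rp=44.5,hx=11,hy=13.8):
    s,P=path(Rp,hx,hy)
    q=s0+step*np.arange(1,N+1)
    X=np.interp(q,s,P[:,0]);Y=np.interp(q,s,P[:,1])
    for i in range(N): print('%.2f %.2f'%(-(X[i]-cur[0])/50,(Y[i]-cur[1])/50),end=' | ')
    print('\nend s',q[-1],'cmd',cur[0]+np.round((X[-1]-cur[0])/50,2)*50,cur[1]+np.round((Y[-1]-cur[1])/50,2)*50)
E
python3 -c "
from path import *
rows((-1,60),12,4.5,20)"
```

```text
0.09 -0.03 | 0.18 -0.03 | 0.27 -0.04 | 0.36 -0.05 | 0.45 -0.07 | 0.53 -0.10 | 0.61 -0.14 | 0.69 -0.18 | 0.76 -0.23 | 0.83 -0.30 | 0.89 -0.36 | 0.94 -0.43 | 0.99 -0.51 | 1.03 -0.59 | 1.06 -0.68 | 1.08 -0.77 | 1.09 -0.86 | 1.09 -0.95 | 1.09 -1.04 | 1.09 -1.13 | 
end s 102.0 cmd -55.50000000000001 3.500000000000007
```

Emit:
drive_tool(rows=[{"dx": 0.09, "dy": -0.03, "dz": 0, "wx": 0, "wy": 0, "wz": 0, "hand": 0}, {"dx": 0.18, "dy": -0.03, "dz": 0, "wx": 0, "wy": 0, "wz": 0, "hand": 0}, {"dx": 0.27, "dy": -0.04, "dz": 0, "wx": 0, "wy": 0, "wz": 0, "hand": 0}, {"dx": 0.36, "dy": -0.05, "dz": 0, "wx": 0, "wy": 0, "wz": 0, "hand": 0}, {"dx": 0.45, "dy": -0.07, "dz": 0, "wx": 0, "wy": 0, "wz": 0, "hand": 0}, {"dx": 0.53, "dy": -0.1, "dz": 0, "wx": 0, "wy": 0, "wz": 0, "hand": 0}, {"dx": 0.61, "dy": -0.14, "dz": 0, "wx": 0, "wy": 0, "wz": 0, "hand": 0}, {"dx": 0.69, "dy": -0.18, "dz": 0, "wx": 0, "wy": 0, "wz": 0, "hand": 0}, {"dx": 0.76, "dy": -0.23, "dz": 0, "wx": 0, "wy": 0, "wz": 0, "hand": 0}, {"dx": 0.83, "dy": -0.3, "dz": 0, "wx": 0, "wy": 0, "wz": 0, "hand": 0}])

```text
clock: 4.7
eef_pos: [0.5549, 0.0999, 0.0737]
tool_rot: [0.041, 0.999, -0.0, -0.0]
ft_force: [-0.9, 1.1, -0.0]
grip_width: -0.0
grasp_force: 0.1
```

```bash
python3 -c "
from h import *
st()"
```

```text
t 4.7 nest mm [-42.8  44.4] z 73.7 F nest [-0.97  1.04 -0.05] yaw 175.34 j [ 0.18  0.49 -0.09  0.99 -0.    0.26] w -0.0
```

```bash
python3 -c "
from path import *
rows((-42.5,45),51,4.5,20,49,6,8.8)"
```

```text
0.03 -0.11 | 0.08 -0.18 | 0.13 -0.25 | 0.17 -0.34 | 0.20 -0.42 | 0.23 -0.51 | 0.24 -0.59 | 0.25 -0.68 | 0.25 -0.77 | 0.25 -0.86 | 0.25 -0.95 | 0.25 -1.04 | 0.25 -1.13 | 0.24 -1.22 | 0.22 -1.31 | 0.20 -1.40 | 0.16 -1.48 | 0.12 -1.56 | 0.07 -1.64 | 0.02 -1.71 | 
end s 141.0 cmd -43.5 -40.5
```

Emit:
drive_tool(rows=[{"dx": 0.03, "dy": -0.11, "dz": 0, "wx": 0, "wy": 0, "wz": 0, "hand": 0}, {"dx": 0.08, "dy": -0.18, "dz": 0, "wx": 0, "wy": 0, "wz": 0, "hand": 0}, {"dx": 0.13, "dy": -0.25, "dz": 0, "wx": 0, "wy": 0, "wz": 0, "hand": 0}, {"dx": 0.17, "dy": -0.34, "dz": 0, "wx": 0, "wy": 0, "wz": 0, "hand": 0}, {"dx": 0.2, "dy": -0.42, "dz": 0, "wx": 0, "wy": 0, "wz": 0, "hand": 0}, {"dx": 0.23, "dy": -0.51, "dz": 0, "wx": 0, "wy": 0, "wz": 0, "hand": 0}, {"dx": 0.24, "dy": -0.59, "dz": 0, "wx": 0, "wy": 0, "wz": 0, "hand": 0}, {"dx": 0.25, "dy": -0.68, "dz": 0, "wx": 0, "wy": 0, "wz": 0, "hand": 0}, {"dx": 0.25, "dy": -0.77, "dz": 0, "wx": 0, "wy": 0, "wz": 0, "hand": 0}, {"dx": 0.25, "dy": -0.86, "dz": 0, "wx": 0, "wy": 0, "wz": 0, "hand": 0}])

```text
clock: 5.7
eef_pos: [0.5389, 0.0581, 0.0737]
tool_rot: [0.041, 0.999, -0.0, -0.001]
ft_force: [-3.5, 2.4, 1.4]
grip_width: 0.0001
grasp_force: 2.0
```

```bash
python3 -c "
from h import *
st()"
```

```text
t 5.7 nest mm [-55.4   1.4] z 73.7 F nest [-3.65  2.12  1.41] yaw 175.34 j [ 0.11  0.45 -0.15  0.97 -0.    0.19] w 0.0001
```

```bash
python3 -c "
from path import *
rows((-55,2),96,4.5,20,49,6,8.8)"
```

```text
-0.00 -0.09 | -0.00 -0.18 | -0.00 -0.27 | -0.01 -0.36 | -0.03 -0.45 | -0.05 -0.54 | -0.09 -0.62 | -0.13 -0.70 | -0.18 -0.78 | -0.23 -0.85 | -0.29 -0.92 | -0.36 -0.98 | -0.43 -1.03 | -0.51 -1.08 | -0.59 -1.12 | -0.67 -1.15 | -0.76 -1.17 | -0.85 -1.19 | -0.94 -1.20 | -1.03 -1.20 | 
end s 186.0 cmd -3.5 -58.0
```

Emit:
drive_tool(rows=[{"dx": 0, "dy": -0.09, "dz": 0, "wx": 0, "wy": 0, "wz": 0, "hand": 0}, {"dx": 0, "dy": -0.18, "dz": 0, "wx": 0, "wy": 0, "wz": 0, "hand": 0}, {"dx": 0, "dy": -0.27, "dz": 0, "wx": 0, "wy": 0, "wz": 0, "hand": 0}, {"dx": -0.01, "dy": -0.36, "dz": 0, "wx": 0, "wy": 0, "wz": 0, "hand": 0}, {"dx": -0.03, "dy": -0.45, "dz": 0, "wx": 0, "wy": 0, "wz": 0, "hand": 0}, {"dx": -0.05, "dy": -0.54, "dz": 0, "wx": 0, "wy": 0, "wz": 0, "hand": 0}, {"dx": -0.09, "dy": -0.62, "dz": 0, "wx": 0, "wy": 0, "wz": 0, "hand": 0}, {"dx": -0.13, "dy": -0.7, "dz": 0, "wx": 0, "wy": 0, "wz": 0, "hand": 0}, {"dx": -0.18, "dy": -0.78, "dz": 0, "wx": 0, "wy": 0, "wz": 0, "hand": 0}, {"dx": -0.23, "dy": -0.85, "dz": 0, "wx": 0, "wy": 0, "wz": 0, "hand": 0}, {"dx": -0.29, "dy": -0.92, "dz": 0, "wx": 0, "wy": 0, "wz": 0, "hand": 0}])

```text
clock: 6.8
eef_pos: [0.5506, 0.0112, 0.0739]
tool_rot: [0.041, 0.999, -0.0, 0.0]
ft_force: [-2.7, 0.3, -0.2]
grip_width: -0.0001
grasp_force: 0.9
```

```bash
python3 -c "
from h import *
st()
from path import *
rows((-40.5,-44),145.5,4.5,20,49,6,8.8)"
```

```text
t 6.8 nest mm [-39.9 -44.4] z 73.9 F nest [-2.7   0.13 -0.16] yaw 175.34 j [ 0.02  0.47 -0.13  0.97 -0.    0.1 ] w -0.0001
-0.07 -0.06 | -0.14 -0.11 | -0.22 -0.16 | -0.30 -0.20 | -0.38 -0.23 | -0.47 -0.25 | -0.56 -0.27 | -0.65 -0.28 | -0.74 -0.28 | -0.83 -0.28 | -0.92 -0.28 | -1.01 -0.27 | -1.10 -0.26 | -1.19 -0.24 | -1.27 -0.21 | -1.35 -0.18 | -1.43 -0.14 | -1.51 -0.09 | -1.58 -0.03 | -1.64 0.03 | 
end s 235.5 cmd 41.5 -42.5
```

```bash
python3 -c "
from path import *
rows((-40.5,-44),142,4.5,20,49,5,7.8)"
```

```text
-0.10 -0.04 | -0.17 -0.09 | -0.25 -0.14 | -0.33 -0.18 | -0.41 -0.21 | -0.50 -0.23 | -0.59 -0.25 | -0.68 -0.26 | -0.77 -0.26 | -0.86 -0.26 | -0.95 -0.26 | -1.04 -0.25 | -1.13 -0.23 | -1.21 -0.21 | -1.30 -0.18 | -1.38 -0.14 | -1.46 -0.09 | -1.53 -0.04 | -1.60 0.02 | -1.66 0.09 | 
end s 232.0 cmd 42.5 -39.5
```

Emit:
drive_tool(rows=[{"dx": -0.09, "dy": -0.04, "dz": 0, "wx": 0, "wy": 0, "wz": 0, "hand": 0}, {"dx": -0.17, "dy": -0.09, "dz": 0, "wx": 0, "wy": 0, "wz": 0, "hand": 0}, {"dx": -0.25, "dy": -0.14, "dz": 0, "wx": 0, "wy": 0, "wz": 0, "hand": 0}, {"dx": -0.33, "dy": -0.18, "dz": 0, "wx": 0, "wy": 0, "wz": 0, "hand": 0}, {"dx": -0.41, "dy": -0.21, "dz": 0, "wx": 0, "wy": 0, "wz": 0, "hand": 0}, {"dx": -0.5, "dy": -0.23, "dz": 0, "wx": 0, "wy": 0, "wz": 0, "hand": 0}, {"dx": -0.59, "dy": -0.25, "dz": 0, "wx": 0, "wy": 0, "wz": 0, "hand": 0}, {"dx": -0.68, "dy": -0.26, "dz": 0, "wx": 0, "wy": 0, "wz": 0, "hand": 0}, {"dx": -0.77, "dy": -0.26, "dz": 0, "wx": 0, "wy": 0, "wz": 0, "hand": 0}, {"dx": -0.86, "dy": -0.26, "dz": 0, "wx": 0, "wy": 0, "wz": 0, "hand": 0}])

```text
clock: 7.8
eef_pos: [0.5925, -0.0052, 0.0736]
tool_rot: [0.041, 0.999, -0.0, 0.0]
ft_force: [-1.2, -3.7, -1.6]
grip_width: 0.0
grasp_force: 2.4
```

```bash
python3 -c "
from h import *
st()
from path import *
rows((2.5,-57),187,4.5,20,49,5,7.8)"
```

```text
t 7.8 nest mm [  3.2 -57.3] z 73.6 F nest [-0.93 -3.83 -1.63] yaw 175.34 j [-0.01  0.54 -0.01  1.03 -0.    0.07] w 0.0
-0.09 0.00 | -0.18 0.01 | -0.27 0.03 | -0.35 0.05 | -0.44 0.08 | -0.52 0.12 | -0.60 0.17 | -0.67 0.22 | -0.74 0.28 | -0.80 0.35 | -0.85 0.42 | -0.90 0.50 | -0.94 0.58 | -0.97 0.66 | -1.00 0.75 | -1.02 0.83 | -1.03 0.92 | -1.03 1.01 | -1.03 1.10 | -1.03 1.19 | 
end s 277.0 cmd 54.0 2.5
```

Emit:
drive_tool(rows=[{"dx": -0.09, "dy": 0, "dz": 0, "wx": 0, "wy": 0, "wz": 0, "hand": 0}, {"dx": -0.18, "dy": 0.01, "dz": 0, "wx": 0, "wy": 0, "wz": 0, "hand": 0}, {"dx": -0.27, "dy": 0.03, "dz": 0, "wx": 0, "wy": 0, "wz": 0, "hand": 0}, {"dx": -0.35, "dy": 0.05, "dz": 0, "wx": 0, "wy": 0, "wz": 0, "hand": 0}, {"dx": -0.44, "dy": 0.08, "dz": 0, "wx": 0, "wy": 0, "wz": 0, "hand": 0}, {"dx": -0.52, "dy": 0.12, "dz": 0, "wx": 0, "wy": 0, "wz": 0, "hand": 0}, {"dx": -0.6, "dy": 0.17, "dz": 0, "wx": 0, "wy": 0, "wz": 0, "hand": 0}, {"dx": -0.67, "dy": 0.22, "dz": 0, "wx": 0, "wy": 0, "wz": 0, "hand": 0}, {"dx": -0.74, "dy": 0.28, "dz": 0, "wx": 0, "wy": 0, "wz": 0, "hand": 0}, {"dx": -0.8, "dy": 0.35, "dz": 0, "wx": 0, "wy": 0, "wz": 0, "hand": 0}, {"dx": -0.85, "dy": 0.42, "dz": 0, "wx": 0, "wy": 0, "wz": 0, "hand": 0}])

```text
clock: 8.9
eef_pos: [0.637, 0.0132, 0.0742]
tool_rot: [0.04, 0.999, 0.0, 0.001]
ft_force: [2.9, -3.5, -1.1]
grip_width: 0.0002
grasp_force: 1.8
```

```bash
python3 -c "
from h import *
st()
from path import *
rows((45,-36),236.5,4.5,20,49,5,7.8)
rows((48,54),326.5,4.5,20,49,5,7.8)"
```

```text
t 8.9 nest mm [ 46.  -35.4] z 74.2 F nest [ 3.19 -3.21 -1.07] yaw 175.36 j [0.02 0.62 0.14 1.09 0.   0.1 ] w 0.0002
-0.05 0.08 | -0.09 0.16 | -0.12 0.24 | -0.15 0.33 | -0.17 0.41 | -0.18 0.50 | -0.18 0.59 | -0.18 0.68 | -0.18 0.77 | -0.18 0.86 | -0.18 0.95 | -0.17 1.04 | -0.15 1.13 | -0.12 1.22 | -0.08 1.30 | -0.04 1.38 | 0.01 1.45 | 0.06 1.52 | 0.13 1.59 | 0.20 1.65 | 
end s 326.5 cmd 35.0 46.5
0.33 -0.10 | 0.41 -0.06 | 0.49 -0.02 | 0.57 0.01 | 0.66 0.04 | 0.75 0.05 | 0.84 0.06 | 0.93 0.06 | 1.02 0.06 | 1.11 0.05 | 1.20 0.05 | 1.29 0.03 | 1.37 0.00 | 1.46 -0.03 | 1.54 -0.07 | 1.61 -0.12 | 1.69 -0.17 | 1.75 -0.23 | 1.81 -0.30 | 1.87 -0.37 | 
end s 416.5 cmd -45.5 35.5
```

Normal 4.5 N here, good grip. Continue.

Emit:
drive_tool(rows=[{"dx": -0.05, "dy": 0.08, "dz": 0, "wx": 0, "wy": 0, "wz": 0, "hand": 0}, {"dx": -0.09, "dy": 0.16, "dz": 0, "wx": 0, "wy": 0, "wz": 0, "hand": 0}, {"dx": -0.12, "dy": 0.24, "dz": 0, "wx": 0, "wy": 0, "wz": 0, "hand": 0}, {"dx": -0.15, "dy": 0.33, "dz": 0, "wx": 0, "wy": 0, "wz": 0, "hand": 0}, {"dx": -0.17, "dy": 0.41, "dz": 0, "wx": 0, "wy": 0, "wz": 0, "hand": 0}, {"dx": -0.18, "dy": 0.5, "dz": 0, "wx": 0, "wy": 0, "wz": 0, "hand": 0}, {"dx": -0.18, "dy": 0.59, "dz": 0, "wx": 0, "wy": 0, "wz": 0, "hand": 0}, {"dx": -0.18, "dy": 0.68, "dz": 0, "wx": 0, "wy": 0, "wz": 0, "hand": 0}, {"dx": -0.18, "dy": 0.77, "dz": 0, "wx": 0, "wy": 0, "wz": 0, "hand": 0}, {"dx": -0.18, "dy": 0.86, "dz": 0, "wx": 0, "wy": 0, "wz": 0, "hand": 0}, {"dx": -0.18, "dy": 0.95, "dz": 0, "wx": 0, "wy": 0, "wz": 0, "hand": 0}, {"dx": -0.17, "dy": 1.04, "dz": 0, "wx": 0, "wy": 0, "wz": 0, "hand": 0}, {"dx": -0.15, "dy": 1.13, "dz": 0, "wx": 0, "wy": 0, "wz": 0, "hand": 0}, {"dx": -0.12, "dy": 1.22, "dz": 0, "wx": 0, "wy": 0, "wz": 0, "hand": 0}, {"dx": -0.08, "dy": 1.3, "dz": 0, "wx": 0, "wy": 0, "wz": 0, "hand": 0}, {"dx": -0.04, "dy": 1.38, "dz": 0, "wx": 0, "wy": 0, "wz": 0, "hand": 0}, {"dx": 0.01, "dy": 1.45, "dz": 0, "wx": 0, "wy": 0, "wz": 0, "hand": 0}, {"dx": 0.06, "dy": 1.52, "dz": 0, "wx": 0, "wy": 0, "wz": 0, "hand": 0}, {"dx": 0.13, "dy": 1.59, "dz": 0, "wx": 0, "wy": 0, "wz": 0, "hand": 0}, {"dx": 0.2, "dy": 1.65, "dz": 0, "wx": 0, "wy": 0, "wz": 0, "hand": 0}])

```text
clock: 10.9
eef_pos: [0.6325, 0.0964, 0.0739]
tool_rot: [0.04, 0.999, 0.0, -0.0]
ft_force: [4.0, 1.1, 0.8]
grip_width: -0.0003
grasp_force: 2.3
```

```bash
python3 -c "
from h import *
st()
from path import *
rows((35,46.5),326.5,4.5,20,49,5,7.8)"
```

```text
t 10.9 nest mm [34.8 47.2] z 73.9 F nest [3.93 1.4  0.78] yaw 175.36 j [0.15 0.62 0.15 1.09 0.   0.23] w -0.0003
0.07 0.05 | 0.15 0.09 | 0.23 0.13 | 0.31 0.16 | 0.40 0.19 | 0.49 0.20 | 0.58 0.21 | 0.67 0.21 | 0.76 0.21 | 0.85 0.20 | 0.94 0.20 | 1.03 0.18 | 1.11 0.15 | 1.20 0.12 | 1.28 0.08 | 1.35 0.03 | 1.43 -0.02 | 1.49 -0.08 | 1.55 -0.15 | 1.61 -0.22 | 
end s 416.5 cmd -45.5 35.5
```

Emit:
drive_tool(rows=[{"dx": 0.07, "dy": 0.05, "dz": 0, "wx": 0, "wy": 0, "wz": 0, "hand": 0}, {"dx": 0.15, "dy": 0.09, "dz": 0, "wx": 0, "wy": 0, "wz": 0, "hand": 0}, {"dx": 0.23, "dy": 0.13, "dz": 0, "wx": 0, "wy": 0, "wz": 0, "hand": 0}, {"dx": 0.31, "dy": 0.16, "dz": 0, "wx": 0, "wy": 0, "wz": 0, "hand": 0}, {"dx": 0.4, "dy": 0.19, "dz": 0, "wx": 0, "wy": 0, "wz": 0, "hand": 0}, {"dx": 0.49, "dy": 0.2, "dz": 0, "wx": 0, "wy": 0, "wz": 0, "hand": 0}, {"dx": 0.58, "dy": 0.21, "dz": 0, "wx": 0, "wy": 0, "wz": 0, "hand": 0}, {"dx": 0.67, "dy": 0.21, "dz": 0, "wx": 0, "wy": 0, "wz": 0, "hand": 0}, {"dx": 0.76, "dy": 0.21, "dz": 0, "wx": 0, "wy": 0, "wz": 0, "hand": 0}, {"dx": 0.85, "dy": 0.2, "dz": 0, "wx": 0, "wy": 0, "wz": 0, "hand": 0}, {"dx": 0.94, "dy": 0.2, "dz": 0, "wx": 0, "wy": 0, "wz": 0, "hand": 0}, {"dx": 1.03, "dy": 0.18, "dz": 0, "wx": 0, "wy": 0, "wz": 0, "hand": 0}, {"dx": 1.11, "dy": 0.15, "dz": 0, "wx": 0, "wy": 0, "wz": 0, "hand": 0}, {"dx": 1.2, "dy": 0.12, "dz": 0, "wx": 0, "wy": 0, "wz": 0, "hand": 0}, {"dx": 1.28, "dy": 0.08, "dz": 0, "wx": 0, "wy": 0, "wz": 0, "hand": 0}, {"dx": 1.35, "dy": 0.03, "dz": 0, "wx": 0, "wy": 0, "wz": 0, "hand": 0}, {"dx": 1.43, "dy": -0.02, "dz": 0, "wx": 0, "wy": 0, "wz": 0, "hand": 0}, {"dx": 1.49, "dy": -0.08, "dz": 0, "wx": 0, "wy": 0, "wz": 0, "hand": 0}, {"dx": 1.55, "dy": -0.15, "dz": 0, "wx": 0, "wy": 0, "wz": 0, "hand": 0}, {"dx": 1.61, "dy": -0.22, "dz": 0, "wx": 0, "wy": 0, "wz": 0, "hand": 0}])

```text
clock: 12.9
eef_pos: [0.551, 0.0906, 0.0736]
tool_rot: [0.041, 0.999, -0.0, -0.0]
ft_force: [-1.9, 2.7, -2.2]
grip_width: -0.0001
grasp_force: 1.6
```

```bash
python3 -c "
from h import *
st()
from path import *
rows((-45.5,35.5),416.5,4.5,20,49,5,7.8)"
```

```text
t 12.9 nest mm [-45.9  34.8] z 73.6 F nest [-2.1   2.5  -2.19] yaw 175.33 j [ 0.16  0.48 -0.11  0.98 -0.    0.24] w -0.0001
0.04 -0.07 | 0.09 -0.16 | 0.12 -0.24 | 0.14 -0.33 | 0.16 -0.41 | 0.17 -0.50 | 0.17 -0.59 | 0.17 -0.68 | 0.17 -0.77 | 0.17 -0.86 | 0.17 -0.95 | 0.15 -1.04 | 0.13 -1.13 | 0.11 -1.22 | 0.07 -1.30 | 0.03 -1.38 | -0.02 -1.45 | -0.08 -1.52 | -0.14 -1.58 | -0.21 -1.64 | 
end s 506.5 cmd -35.0 -46.5
```

Emit:
drive_tool(rows=[{"dx": 0.04, "dy": -0.07, "dz": 0, "wx": 0, "wy": 0, "wz": 0, "hand": 0}, {"dx": 0.09, "dy": -0.16, "dz": 0, "wx": 0, "wy": 0, "wz": 0, "hand": 0}, {"dx": 0.12, "dy": -0.24, "dz": 0, "wx": 0, "wy": 0, "wz": 0, "hand": 0}, {"dx": 0.14, "dy": -0.33, "dz": 0, "wx": 0, "wy": 0, "wz": 0, "hand": 0}, {"dx": 0.16, "dy": -0.41, "dz": 0, "wx": 0, "wy": 0, "wz": 0, "hand": 0}, {"dx": 0.17, "dy": -0.5, "dz": 0, "wx": 0, "wy": 0, "wz": 0, "hand": 0}, {"dx": 0.17, "dy": -0.59, "dz": 0, "wx": 0, "wy": 0, "wz": 0, "hand": 0}, {"dx": 0.17, "dy": -0.68, "dz": 0, "wx": 0, "wy": 0, "wz": 0, "hand": 0}, {"dx": 0.17, "dy": -0.77, "dz": 0, "wx": 0, "wy": 0, "wz": 0, "hand": 0}, {"dx": 0.17, "dy": -0.86, "dz": 0, "wx": 0, "wy": 0, "wz": 0, "hand": 0}, {"dx": 0.17, "dy": -0.95, "dz": 0, "wx": 0, "wy": 0, "wz": 0, "hand": 0}, {"dx": 0.15, "dy": -1.04, "dz": 0, "wx": 0, "wy": 0, "wz": 0, "hand": 0}, {"dx": 0.13, "dy": -1.13, "dz": 0, "wx": 0, "wy": 0, "wz": 0, "hand": 0}, {"dx": 0.11, "dy": -1.22, "dz": 0, "wx": 0, "wy": 0, "wz": 0, "hand": 0}, {"dx": 0.07, "dy": -1.3, "dz": 0, "wx": 0, "wy": 0, "wz": 0, "hand": 0}, {"dx": 0.03, "dy": -1.38, "dz": 0, "wx": 0, "wy": 0, "wz": 0, "hand": 0}, {"dx": -0.02, "dy": -1.45, "dz": 0, "wx": 0, "wy": 0, "wz": 0, "hand": 0}, {"dx": -0.08, "dy": -1.52, "dz": 0, "wx": 0, "wy": 0, "wz": 0, "hand": 0}, {"dx": -0.14, "dy": -1.58, "dz": 0, "wx": 0, "wy": 0, "wz": 0, "hand": 0}, {"dx": -0.21, "dy": -1.64, "dz": 0, "wx": 0, "wy": 0, "wz": 0, "hand": 0}])

```text
clock: 14.9
eef_pos: [0.556, 0.0082, 0.074]
tool_rot: [0.041, 0.999, -0.0, 0.0]
ft_force: [-3.3, -1.1, -0.5]
grip_width: -0.0001
grasp_force: 1.7
```

Emit:
drive_tool(rows=[{"dx": 0.2, "dy": -0.25, "dz": 0, "wx": 0, "wy": 0, "wz": 0, "hand": 0}, {"dx": 0.35, "dy": -0.5, "dz": -0.4, "wx": 0, "wy": 0, "wz": 0, "hand": 0}, {"dx": 0.5, "dy": -1.2, "dz": -1.0, "wx": 0, "wy": 0, "wz": 0, "hand": 0}, {"dx": 0.5, "dy": -2.1, "dz": -1.5, "wx": 0, "wy": 0, "wz": 0, "hand": 0}, {"dx": 0.5, "dy": -3.0, "dz": -1.5, "wx": 0, "wy": 0, "wz": 0, "hand": 0}, {"dx": 0.5, "dy": -3.5, "dz": -1.5, "wx": 0, "wy": 0, "wz": 0, "hand": 0}, {"dx": 0.5, "dy": -3.5, "dz": -1.5, "wx": 0, "wy": 0, "wz": 0, "hand": 0}, {"dx": 0.5, "dy": -3.5, "dz": -1.5, "wx": 0, "wy": 0, "wz": 0, "hand": 0}])

```text
clock: 15.7
eef_pos: [0.5178, -0.1644, 0.1496]
tool_rot: [0.041, 0.999, -0.0, 0.002]
ft_force: [0.1, -0.5, 0.3]
grip_width: -0.0002
grasp_force: 0.0
```

```bash
cat >> h.py <<'E'
def mark(k=4):
    im=np.mean([bot.camera('top').astype(float) for _ in range(k)],0)
    # polar unwrap on z=.076 plane in nest frame
    g=im.min(2).astype(np.float32); a=np.radians(np.arange(0,360,1.0)); prof=[]
    rr=np.arange(28,45,1.0)
    UV=np.array([[w2px('top',n2w(-r/1000*np.cos(t),-r/1000*np.sin(t),.076)) for r in rr] for t in a]).astype(np.float32)
    prof=cv2.remap(g,UV[...,0],UV[...,1],cv2.INTER_LINEAR).mean(1)
    bg=np.median(prof); w=np.clip(prof-bg-0.35*(prof.max()-bg),0,None); i=prof.argmax()
    d=(np.arange(360)-i+180)%360-180; w[abs(d)>20]=0; ang=i+(w*d).sum()/w.sum()
    print('mark deg',ang,'peak',prof.max(),'bg',bg)
    return im
E
python3 -c "
from h import *
st(); im=mark()
cv2.imwrite('pics/m1.png',cv2.resize(im[160:260,205:345,::-1].astype(np.uint8),None,fx=5,fy=5,interpolation=cv2.INTER_CUBIC))"
```

```text
t 15.7 nest mm [ -58.3 -222.1] z 149.6 F nest [ 0.14 -0.46  0.27] yaw 175.27 j [-0.31  0.38 -0.05  1.14  0.   -0.23] w -0.0002Traceback (most recent call last):
  File "<string>", line 3, in <module>
    st(); im=mark()
             ~~~~^^
  File "h.py", line 38, in mark
    UV=np.array([[w2px('top',n2w(-r/1000*np.cos(t),-r/1000*np.sin(t),.076)) for r in rr] for t in a]).astype(np.float32)
                  ~~~~^^^^^^^^^^^^^^^^^^^^^^^^^^^^^^^^^^^^^^^^^^^^^^^^^^^^^
  File "h.py", line 14, in w2px
    c=cam(n); q=R(c).T@(np.array(p)-np.array(c['origin']))
  File "h.py", line 6, in cam
    c=bot.get_calibration(n); c['f']=192/np.tan(np.radians(c['vfov'])/2); return c
ValueError: time passes only in moves, steps and waits
```

```bash
sed -i 's/^def cam(n):/import functools\n@functools.lru_cache\ndef cam(n):/' h.py
cat > m.py <<'E'
import sys; from h import *
st(); im=mark(); t=im.copy()
old=np.load('top.npy')
cv2.imwrite('pics/%s.png'%sys.argv[1],cv2.resize(im[160:260,205:345,::-1].astype(np.uint8),None,fx=5,fy=5,interpolation=cv2.INTER_CUBIC))
# same on the old picture for check
class B: pass
import h; b=B(); b.camera=lambda n:old; b.get_calibration=bot.get_calibration; h.bot=b; h.mark(1)
E
python3 m.py m1
```

```text
t 15.9 nest mm [ -59.4 -220.3] z 148.9 F nest [-0.42  0.58  0.4 ] yaw 175.46 j [-0.3   0.38 -0.05  1.14  0.   -0.23] w 0.0001
mark deg 327.9608962748548 peak 138.53464 bg 55.49803
mark deg 24.443872524300435 peak 134.0984 bg 52.77671
```

View pics/m1.png

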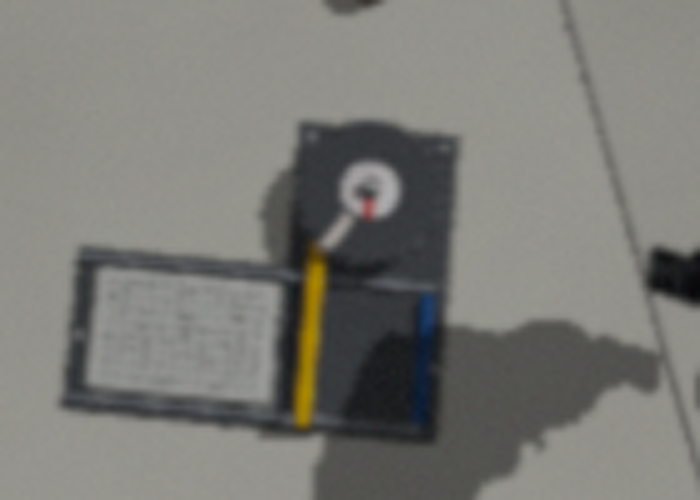

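```bash
python3 -c "
from path import *
rows((-60,-221.5),168.4,4.5,6,49,5,7.8)
from h import *
im=bot.camera('top').astype(float)
v,u=np.mgrid[190:208,270:288]; s=im[190:208,270:288]
w=np.clip(s[...,0]-s[...,1:].max(2)-30,0,None); r=np.array([(w*u).sum(),(w*v).sum()])/w.sum()
print('red',r,w2n(px2w('top',*r,.0775))*1000)
im=bot.camera('scene'); hsv=cv2.cvtColor(im,cv2.COLOR_RGB2HSV)
Y=(hsv[...,0]>18)&(hsv[...,0]<32)&(hsv[...,1]>130)&(hsv[...,2]>90); Y[:200]=0;Y[250:]=0;Y[:,:240]=0;Y[:,300:]=0
v,u=np.nonzero(Y); print(len(u),u.min(),u.max(),v.min(),v.max(),u.mean(),v.mean())
for z in (.032,.039,.047):print(z,w2px('scene',n2w(-.1,.03,z)),w2px('scene',n2w(-.151,.03,z)))
"
```

```text
-0.97 3.30 | -1.06 3.29 | -1.15 3.29 | -1.24 3.29 | -1.33 3.29 | -1.42 3.30 | 
end s 195.4 cmd 11.0 -56.5
red [278.26875 201.1375 ] [-12.25784649  -0.33911526]
71 263 278 202 224 270.77464788732397 213.83098591549296
0.032 [270.82045245 215.84002116] [276.81732566 224.66520153]
0.039 [270.90373488 214.75726815] [276.91804578 223.59056491]
0.047 [270.99940224 213.5128574 ] [277.03375403 222.35532931]
```

Emit:
drive_tool(rows=[{"dx": -0.2, "dy": 0.8, "dz": 0, "wx": 0, "wy": 0, "wz": 0, "hand": 0}, {"dx": -0.5, "dy": 1.6, "dz": 0, "wx": 0, "wy": 0, "wz": 0, "hand": 0}, {"dx": -0.8, "dy": 2.4, "dz": 0.3, "wx": 0, "wy": 0, "wz": 0, "hand": 0}, {"dx": -0.84, "dy": 2.9, "dz": 0.9, "wx": 0, "wy": 0, "wz": 0, "hand": 0}, {"dx": -0.84, "dy": 2.9, "dz": 1.4, "wx": 0, "wy": 0, "wz": 0, "hand": 0}, {"dx": -0.84, "dy": 2.9, "dz": 1.5, "wx": 0, "wy": 0, "wz": 0, "hand": 0}, {"dx": -0.84, "dy": 2.9, "dz": 1.5, "wx": 0, "wy": 0, "wz": 0, "hand": 0}])

```text
clock: 16.9
eef_pos: [0.5691, -0.0226, 0.073]
tool_rot: [0.041, 0.999, -0.0, -0.001]
ft_force: [-0.5, 0.3, 0.0]
grip_width: 0.0001
grasp_force: 0.0
```

```bash
python3 -c "
from h import *
st()
from path import *
rows((-18,-76.5),168.4,4.5,6,49,5,7.8)"
```

```text
t 16.9 nest mm [-18.7 -76.6] z 73.0 F nest [-0.55  0.25  0.02] yaw 175.35 j [-0.04  0.5  -0.07  1.   -0.    0.04] w 0.0001
-0.13 0.40 | -0.22 0.39 | -0.31 0.39 | -0.40 0.39 | -0.49 0.39 | -0.58 0.40 | 
end s 195.4 cmd 10.999999999999996 -56.5
```

Emit:
drive_tool(rows=[{"dx": -0.04, "dy": 0.3, "dz": 0, "wx": 0, "wy": 0, "wz": 0, "hand": 0}, {"dx": -0.04, "dy": 0.42, "dz": 0, "wx": 0, "wy": 0, "wz": 0, "hand": 0}, {"dx": -0.13, "dy": 0.4, "dz": 0, "wx": 0, "wy": 0, "wz": 0, "hand": 0}, {"dx": -0.22, "dy": 0.39, "dz": 0, "wx": 0, "wy": 0, "wz": 0, "hand": 0}, {"dx": -0.31, "dy": 0.39, "dz": 0, "wx": 0, "wy": 0, "wz": 0, "hand": 0}, {"dx": -0.4, "dy": 0.39, "dz": 0, "wx": 0, "wy": 0, "wz": 0, "hand": 0}, {"dx": -0.49, "dy": 0.39, "dz": 0, "wx": 0, "wy": 0, "wz": 0, "hand": 0}, {"dx": -0.49, "dy": 0.39, "dz": 0, "wx": 0, "wy": 0, "wz": 0, "hand": 0}, {"dx": -0.49, "dy": 0.0, "dz": 0, "wx": 0, "wy": 0, "wz": 0, "hand": 0}, {"dx": -0.49, "dy": -0.5, "dz": -0.6, "wx": 0, "wy": 0, "wz": 0, "hand": 0}, {"dx": 0, "dy": -1.3, "dz": -1.4, "wx": 0, "wy": 0, "wz": 0, "hand": 0}, {"dx": 0.4, "dy": -2.1, "dz": -1.5, "wx": 0, "wy": 0, "wz": 0, "hand": 0}, {"dx": 0.8, "dy": -2.9, "dz": -1.5, "wx": 0, "wy": 0, "wz": 0, "hand": 0}, {"dx": 0.84, "dy": -2.9, "dz": -1.5, "wx": 0, "wy": 0, "wz": 0, "hand": 0}, {"dx": 0.84, "dy": -2.9, "dz": -1.5, "wx": 0, "wy": 0, "wz": 0, "hand": 0}])

```text
clock: 18.4
eef_pos: [0.5161, -0.1637, 0.1487]
tool_rot: [0.042, 0.999, 0.001, 0.0]
ft_force: [1.8, 1.1, -0.5]
grip_width: 0.0001
grasp_force: 0.0
```

```bash
python3 m.py m2
```

```text
t 18.4 nest mm [ -60.1 -221.5] z 148.7 F nest [ 1.73  1.25 -0.48] yaw 175.23 j [-0.31  0.38 -0.05  1.14  0.   -0.23] w 0.0001
mark deg 353.65378765861306 peak 138.76334 bg 55.268234
mark deg 24.443872524300435 peak 134.0984 bg 52.77671
```

View pics/m2.png

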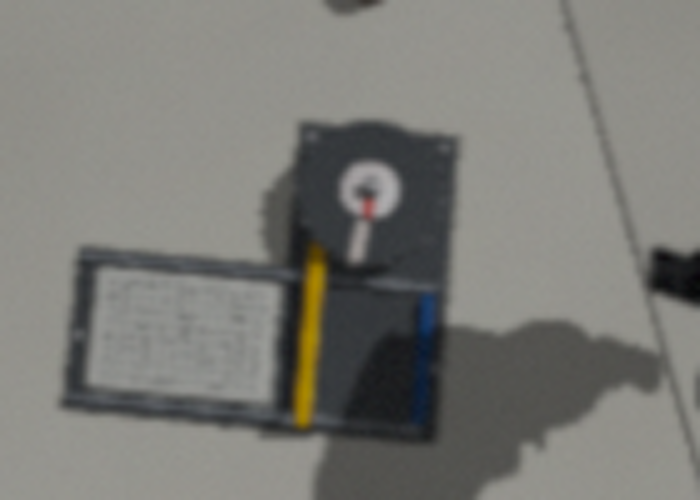

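Emit:
drive_tool(rows=[{"dx": -0.2, "dy": 0.8, "dz": 0, "wx": 0, "wy": 0, "wz": 0, "hand": 0}, {"dx": -0.6, "dy": 1.6, "dz": 0, "wx": 0, "wy": 0, "wz": 0, "hand": 0}, {"dx": -1.0, "dy": 2.4, "dz": 0.3, "wx": 0, "wy": 0, "wz": 0, "hand": 0}, {"dx": -1.14, "dy": 2.9, "dz": 0.9, "wx": 0, "wy": 0, "wz": 0, "hand": 0}, {"dx": -1.14, "dy": 2.9, "dz": 1.4, "wx": 0, "wy": 0, "wz": 0, "hand": 0}, {"dx": -1.14, "dy": 2.9, "dz": 1.5, "wx": 0, "wy": 0, "wz": 0, "hand": 0}, {"dx": -1.14, "dy": 2.9, "dz": 1.5, "wx": 0, "wy": 0, "wz": 0, "hand": 0}, {"dx": -1.14, "dy": 3.15, "dz": 1.5, "wx": 0, "wy": 0, "wz": 0, "hand": 0}, {"dx": -1.14, "dy": 3.29, "dz": 1.5, "wx": 0, "wy": 0, "wz": 0, "hand": 0}, {"dx": -1.14, "dy": 3.29, "dz": 1.5, "wx": 0, "wy": 0, "wz": 0, "hand": 0}, {"dx": -1.2, "dy": 3.29, "dz": 1.5, "wx": 0, "wy": 0, "wz": 0, "hand": 0}, {"dx": -1.26, "dy": 3.29, "dz": 1.5, "wx": 0, "wy": 0, "wz": 0, "hand": 0}, {"dx": -1.26, "dy": 3.29, "dz": 1.5, "wx": 0, "wy": 0, "wz": 0, "hand": 0}, {"dx": -1.26, "dy": 3.29, "dz": 1.5, "wx": 0, "wy": 0, "wz": 0, "hand": 0}, {"dx": -1.26, "dy": 2.9, "dz": 1.5, "wx": 0, "wy": 0, "wz": 0, "hand": 0}, {"dx": -1.2, "dy": 2.4, "dz": 0.9, "wx": 0, "wy": 0, "wz": 0, "hand": 0}, {"dx": -0.8, "dy": 1.6, "dz": 0.2, "wx": 0, "wy": 0, "wz": 0, "hand": 0}, {"dx": -0.4, "dy": 0.8, "dz": 0, "wx": 0, "wy": 0, "wz": 0, "hand": 0}, {"dx": 0, "dy": 0, "dz": 0, "wx": 0, "wy": 0, "wz": 0, "hand": 0}, {"dx": 0, "dy": 0, "dz": 0, "wx": 0, "wy": 0, "wz": 0, "hand": 0}])

```text
clock: 20.6
eef_pos: [0.5142, -0.1668, 0.1493]
tool_rot: [0.044, 0.999, 0.0, 0.0]
ft_force: [-0.5, -0.5, 0.3]
grip_width: -0.0002
grasp_force: 0.0
```

```bash
python3 m.py m3; python3 -c "
from h import *
im=np.mean([bot.camera('top').astype(float) for _ in range(4)],0)
cv2.imwrite('pics/m3b.png',cv2.resize(im[183:220,262:296,::-1].astype(np.uint8),None,fx=14,fy=14,interpolation=cv2.INTER_CUBIC))
s=im[190:208,270:288];v,u=np.mgrid[190:208,270:288]
w=np.clip(s[...,0]-s[...,1:].max(2)-25,0,None); r=np.array([(w*u).sum(),(w*v).sum()])/w.sum()
print('red',r,w2n(px2w('top',*r,.0775))*1000)
hs=[(hsx:=None)]
for p in ((-.012,0,.0775),(-.036,0,.076),(0,0,.0775)): print(w2px('top',n2w(*p)))"
```

```text
t 20.6 nest mm [ -61.7 -224.7] z 149.3 F nest [-0.47 -0.58  0.32] yaw 174.99 j [-0.31  0.38 -0.05  1.14  0.   -0.23] w -0.0002
mark deg 359.4113284113927 peak 137.30011 bg 55.451645
mark deg 24.443872524300435 peak 134.0984 bg 52.77671
red [278.21392405 201.13924051] [-12.2816798   -0.16101186]
[278.17255258 201.05016407]
[277.49459901 208.32721056]
[278.49604633 197.46927669]
```

View pics/m3b.png

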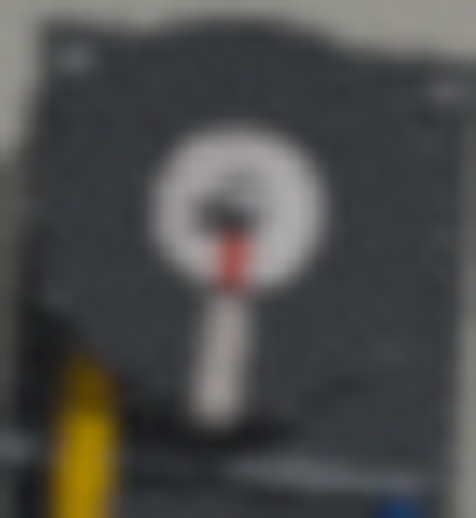

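Emit:
drive_tool(rows=[{"dx": 0.1, "dy": 0.85, "dz": 0, "wx": 0, "wy": 0, "wz": 0, "hand": 0}, {"dx": 0.2, "dy": 1.7, "dz": 0, "wx": 0, "wy": 0, "wz": 0, "hand": 0}, {"dx": 0.3, "dy": 2.6, "dz": 0, "wx": 0, "wy": 0, "wz": 0, "hand": 0}, {"dx": 0.4, "dy": 3.5, "dz": 0, "wx": 0, "wy": 0, "wz": 0, "hand": 0}, {"dx": 0.5, "dy": 4.4, "dz": 0, "wx": 0, "wy": 0, "wz": 0, "hand": 0}, {"dx": 0.6, "dy": 5.3, "dz": 0, "wx": 0, "wy": 0, "wz": 0, "hand": 0}, {"dx": 0.7, "dy": 6.2, "dz": 0, "wx": 0, "wy": 0, "wz": 0, "hand": 0}, {"dx": 0.8, "dy": 7.1, "dz": 0, "wx": 0, "wy": 0, "wz": 0, "hand": 0}, {"dx": 0.8, "dy": 7.9, "dz": 0.2, "wx": 0, "wy": 0, "wz": 0, "hand": 0}, {"dx": 0.8, "dy": 8.6, "dz": 0.6, "wx": 0, "wy": 0, "wz": 0, "hand": 0}, {"dx": 0.8, "dy": 8.6, "dz": 1.3, "wx": 0, "wy": 0, "wz": 0, "hand": 0}, {"dx": 0.8, "dy": 8.6, "dz": 1.9, "wx": 0, "wy": 0, "wz": 0, "hand": 0}, {"dx": 0.8, "dy": 8.6, "dz": 2.2, "wx": 0, "wy": 0, "wz": 0, "hand": 0}, {"dx": 0.8, "dy": 8.6, "dz": 2.2, "wx": 0, "wy": 0, "wz": 0, "hand": 0}, {"dx": 0.8, "dy": 8.6, "dz": 2.2, "wx": 0, "wy": 0, "wz": 0, "hand": 0}])

```text
clock: 22.5
eef_pos: [0.5112, 0.2688, 0.0388]
tool_rot: [0.04, 0.999, -0.0, -0.0]
ft_force: [-0.1, -0.6, 0.9]
grip_width: -0.0005
grasp_force: 0.0
```

```bash
python3 -c "
from h import *
st();delta(-.1005,.208,.024)"
```

```text
t 22.5 nest mm [-100.   209.2] z 38.8 F nest [-0.08 -0.65  0.85] yaw 175.41 j [ 0.48  0.55 -0.09  0.93  0.    0.56] w -0.0005
delta [ 0.01 -0.02  0.3 ]
```

Emit:
drive_tool(rows=[{"dx": 0, "dy": 0, "dz": 0.2, "wx": 0, "wy": 0, "wz": 0, "hand": 0}, {"dx": 0, "dy": 0, "dz": 0.3, "wx": 0, "wy": 0, "wz": 0, "hand": 0}, {"dx": 0, "dy": -0.1, "dz": 0.3, "wx": 0, "wy": 0, "wz": 0, "hand": 0}, {"dx": 0, "dy": -0.2, "dz": 0.3, "wx": 0, "wy": 0, "wz": 0, "hand": 0}, {"dx": 0, "dy": -0.3, "dz": 0.3, "wx": 0, "wy": 0, "wz": 0, "hand": 0}, {"dx": 0, "dy": -0.35, "dz": 0.3, "wx": 0, "wy": 0, "wz": 0, "hand": 0}, {"dx": 0, "dy": -0.4, "dz": 0.3, "wx": 0, "wy": 0, "wz": 0, "hand": 0}, {"dx": 0, "dy": -0.5, "dz": 0.3, "wx": 0, "wy": 0, "wz": 0, "hand": 0}, {"dx": 0, "dy": -0.6, "dz": 0.3, "wx": 0, "wy": 0, "wz": 0, "hand": 0}, {"dx": 0, "dy": -0.7, "dz": 0.3, "wx": 0, "wy": 0, "wz": 0, "hand": 0}, {"dx": 0, "dy": -0.8, "dz": 0.3, "wx": 0, "wy": 0, "wz": 0, "hand": 0}])

```text
clock: 23.6
eef_pos: [0.5083, 0.228, 0.024]
tool_rot: [0.041, 0.999, 0.0, 0.0]
ft_force: [0.1, 0.7, 1.8]
grip_width: -0.0003
grasp_force: 0.9
```

```bash
python3 -c "
from h import *
st()"
```

```text
t 23.6 nest mm [-99.7 168.3] z 24.0 F nest [-0.    0.67  1.77] yaw 175.35 j [ 0.42  0.54 -0.16  0.87  0.    0.5 ] w -0.0003
```

Emit:
drive_tool(rows=[{"dx": 0, "dy": -0.1, "dz": 0, "wx": 0, "wy": 0, "wz": 0, "hand": 0}, {"dx": 0, "dy": -0.2, "dz": 0, "wx": 0, "wy": 0, "wz": 0, "hand": 0}, {"dx": 0, "dy": -0.3, "dz": 0, "wx": 0, "wy": 0, "wz": 0, "hand": 0}, {"dx": 0, "dy": -0.4, "dz": 0, "wx": 0, "wy": 0, "wz": 0, "hand": 0}, {"dx": 0, "dy": -0.5, "dz": 0, "wx": 0, "wy": 0, "wz": 0, "hand": 0}, {"dx": 0, "dy": -0.5, "dz": 0, "wx": 0, "wy": 0, "wz": 0, "hand": 0}])

```text
clock: 24.2
eef_pos: [0.506, 0.2024, 0.0238]
tool_rot: [0.041, 0.999, -0.0, -0.0]
ft_force: [0.7, 0.2, -0.1]
grip_width: 0.0001
grasp_force: 0.1
```

```bash
python3 -c "
from h import *
st()"
```

```text
t 24.2 nest mm [-99.8 142.6] z 23.8 F nest [ 0.65  0.27 -0.12] yaw 175.3 j [ 0.38  0.52 -0.2   0.85 -0.    0.46] w 0.0001
```

Emit:
drive_tool(rows=[{"dx": 0, "dy": -0.1, "dz": 0, "wx": 0, "wy": 0, "wz": 0, "hand": 0}, {"dx": 0, "dy": -0.2, "dz": 0, "wx": 0, "wy": 0, "wz": 0, "hand": 0}, {"dx": 0, "dy": -0.3, "dz": 0, "wx": 0, "wy": 0, "wz": 0, "hand": 0}, {"dx": 0, "dy": -0.4, "dz": 0, "wx": 0, "wy": 0, "wz": 0, "hand": 0}, {"dx": 0, "dy": -0.5, "dz": 0, "wx": 0, "wy": 0, "wz": 0, "hand": 0}, {"dx": 0, "dy": -0.6, "dz": 0, "wx": 0, "wy": 0, "wz": 0, "hand": 0}, {"dx": 0, "dy": -0.7, "dz": 0, "wx": 0, "wy": 0, "wz": 0, "hand": 0}, {"dx": 0, "dy": -0.75, "dz": 0, "wx": 0, "wy": 0, "wz": 0, "hand": 0}, {"dx": 0, "dy": -0.8, "dz": 0, "wx": 0, "wy": 0, "wz": 0, "hand": 0}, {"dx": 0, "dy": -0.8, "dz": 0, "wx": 0, "wy": 0, "wz": 0, "hand": 0}])

```text
clock: 25.2
eef_pos: [0.5027, 0.1629, 0.0237]
tool_rot: [0.041, 0.999, -0.0, -0.0]
ft_force: [-0.2, 0.7, 0.9]
grip_width: 0.0
grasp_force: 0.0
```

Emit:
drive_tool(rows=[{"dx": 0, "dy": -0.02, "dz": 0, "wx": 0, "wy": 0, "wz": 0, "hand": 0}, {"dx": 0, "dy": -0.04, "dz": 0, "wx": 0, "wy": 0, "wz": 0, "hand": 0}, {"dx": 0, "dy": -0.06, "dz": 0, "wx": 0, "wy": 0, "wz": 0, "hand": 0}, {"dx": 0, "dy": -0.06, "dz": 0, "wx": 0, "wy": 0, "wz": 0, "hand": 0}])

```text
clock: 25.6
eef_pos: [0.5026, 0.1604, 0.0237]
tool_rot: [0.041, 0.999, -0.0, -0.0]
ft_force: [0.6, 0.9, 0.0]
grip_width: 0.0
grasp_force: 0.1
```

```bash
python3 -c "
from h import *
st()"
```

```text
t 25.6 nest mm [-99.9 100.4] z 23.7 F nest [0.49 0.91 0.02] yaw 175.35 j [ 0.31  0.49 -0.25  0.83 -0.    0.39] w 0.0
```

Expected home at about 97–98; creep 1 mm steps.

Emit:
drive_tool(rows=[{"dx": 0, "dy": -0.02, "dz": 0, "wx": 0, "wy": 0, "wz": 0, "hand": 0}, {"dx": 0, "dy": -0.04, "dz": 0, "wx": 0, "wy": 0, "wz": 0, "hand": 0}, {"dx": 0, "dy": -0.04, "dz": 0, "wx": 0, "wy": 0, "wz": 0, "hand": 0}])

```text
clock: 25.9
eef_pos: [0.5025, 0.1583, 0.0238]
tool_rot: [0.041, 0.999, -0.0, -0.0]
ft_force: [0.2, 0.2, -0.5]
grip_width: -0.0
grasp_force: 0.1
```

Emit:
drive_tool(rows=[{"dx": 0, "dy": -0.02, "dz": 0, "wx": 0, "wy": 0, "wz": 0, "hand": 0}, {"dx": 0, "dy": -0.02, "dz": 0, "wx": 0, "wy": 0, "wz": 0, "hand": 0}])

```text
clock: 26.1
eef_pos: [0.5024, 0.1574, 0.0238]
tool_rot: [0.041, 0.999, -0.0, 0.0]
ft_force: [-0.3, -0.1, -0.7]
grip_width: -0.0
grasp_force: 0.2
```

Emit:
drive_tool(rows=[{"dx": 0, "dy": -0.02, "dz": 0, "wx": 0, "wy": 0, "wz": 0, "hand": 0}, {"dx": 0, "dy": -0.02, "dz": 0, "wx": 0, "wy": 0, "wz": 0, "hand": 0}])

```text
clock: 26.3
eef_pos: [0.5023, 0.1564, 0.0238]
tool_rot: [0.041, 0.999, -0.0, 0.0]
ft_force: [0.8, 0.2, 0.5]
grip_width: 0.0
grasp_force: 0.2
```

Emit:
drive_tool(rows=[{"dx": 0, "dy": -0.02, "dz": 0, "wx": 0, "wy": 0, "wz": 0, "hand": 0}, {"dx": 0, "dy": -0.02, "dz": 0, "wx": 0, "wy": 0, "wz": 0, "hand": 0}])

```text
clock: 26.5
eef_pos: [0.5021, 0.156, 0.0238]
tool_rot: [0.04, 0.999, 0.001, -0.0]
ft_force: [-0.3, 3.6, -1.5]
grip_width: -0.0002
grasp_force: 1.2
```

Emit:
drive_tool(rows=[{"dx": 0, "dy": -0.02, "dz": 0, "wx": 0, "wy": 0, "wz": 0, "hand": 0}, {"dx": 0, "dy": -0.02, "dz": 0, "wx": 0, "wy": 0, "wz": 0, "hand": 0}])

```text
clock: 26.7
eef_pos: [0.5019, 0.1557, 0.0238]
tool_rot: [0.04, 0.999, 0.001, -0.0]
ft_force: [-1.0, 5.6, 0.6]
grip_width: -0.0001
grasp_force: 2.4
```

Emit:
drive_tool(rows=[{"dx": 0, "dy": -0.02, "dz": 0, "wx": 0, "wy": 0, "wz": 0, "hand": 0}, {"dx": 0, "dy": -0.02, "dz": 0, "wx": 0, "wy": 0, "wz": 0, "hand": 0}])

```text
clock: 26.9
eef_pos: [0.5017, 0.1556, 0.0239]
tool_rot: [0.04, 0.999, 0.002, -0.0]
ft_force: [-1.5, 7.7, 0.3]
grip_width: 0.0001
grasp_force: 3.4
```

Emit:
drive_tool(rows=[{"dx": 0, "dy": 0.2, "dz": 0, "wx": 0, "wy": 0, "wz": 0, "hand": 0}, {"dx": 0, "dy": 0.6, "dz": -0.2, "wx": 0, "wy": 0, "wz": 0, "hand": 0}, {"dx": 0, "dy": 1.2, "dz": -0.8, "wx": 0, "wy": 0, "wz": 0, "hand": 0}, {"dx": 0, "dy": 2.0, "dz": -1.6, "wx": 0, "wy": 0, "wz": 0, "hand": 0}, {"dx": 0, "dy": 2.9, "dz": -2.4, "wx": 0, "wy": 0, "wz": 0, "hand": 0}, {"dx": 0.5, "dy": 3.8, "dz": -3.0, "wx": 0, "wy": 0, "wz": 0, "hand": 0}, {"dx": 1.0, "dy": 4.6, "dz": -3.0, "wx": 0, "wy": 0, "wz": 0, "hand": 0}, {"dx": 1.5, "dy": 5.2, "dz": -3.0, "wx": 0, "wy": 0, "wz": 0, "hand": 0}, {"dx": 1.5, "dy": 5.2, "dz": -3.0, "wx": 0, "wy": 0, "wz": 0, "hand": 0}, {"dx": 1.5, "dy": 5.2, "dz": -3.0, "wx": 0, "wy": 0, "wz": 0, "hand": 0}])

```text
clock: 27.9
eef_pos: [0.4474, 0.42, 0.1736]
tool_rot: [0.039, 0.999, -0.001, 0.0]
ft_force: [0.5, -0.3, -0.3]
grip_width: 0.0001
grasp_force: 0.0
```

```bash
python3 m.py fin; python3 -c "
from h import *
im=cv2.imread('pics/fin.png')
for y in (84,-44):
  a=w2px('top',n2w(-.057,y/1000,.023));b=w2px('top',n2w(-.143,y/1000,.023))
  f=lambda p:tuple(int(round((q-o+.5)*5)) for q,o in zip(p,(205,160)))
  cv2.line(im,f(a),f(b),(0,255,0),1)
cv2.imwrite('pics/fin2.png',im)"
```

```text
t 27.9 nest mm [-176.   354.7] z 173.6 F nest [ 0.57 -0.21 -0.29] yaw 175.55 j [ 0.75  0.5   0.21  1.28 -0.    0.83] w 0.0001
mark deg 359.43375720018287 peak 135.5089 bg 55.027008
mark deg 24.443872524300435 peak 134.0984 bg 52.77671
```

View pics/fin2.png

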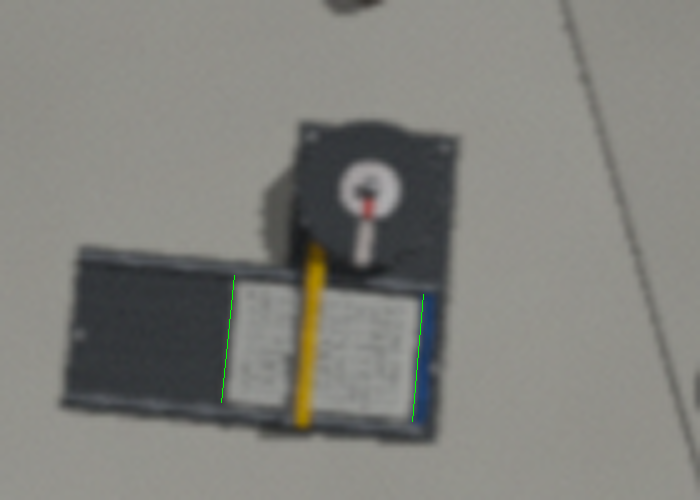

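```bash
python3 -c "
from workcell import bot
print(bot.job_done())"
```

```text
the job is handed in; nothing more can be done
None
```

I unscrewed the collar two turns from tight, with the white mark within about 1° of the red index, and pushed the plate under the raised gate. The push force rose to about 8 N as the plate stopped against the blue end stop. The arm is clear, and I handed the job in at about 28 s; no verdict came back.

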